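# Skewer the washed ring cutters and hang them to drip dry

## Task

Take the skewer from its cradle by the wooden handle, run its rod through both round pastry cutters standing in the draining rack, lift them off together, and lay the skewer back in the cradle as it lay, with both cutters hanging on the rod between the two forks. Leave go of the skewer.

Things in the scene. Friction and masses are not known exactly. Their poses are not given: they have to be found in the camera images.
- skewer_handle (a point): Centre of the skewer's dark wooden handle, 60 mm long (x), 20 wide (y), 26 tall (z). A steel rod of 8 mm diameter runs on its centre line along +x to a rounded tip 200 mm from this point. About 90 g. At the start it lies level in the cradle, rod pointing roughly to the robot's left (+y), handle free all round, beyond one fork.
- cradle: Fixed skewer stand: foot 160 x 100 x 12 mm with two Y-shaped forks of 8 mm wire at x = -62 and +62 mm. Origin: centre of the foot's underside; x runs along the lying rod to its tip. Each fork is a V open to the top, lowest at y = 0, arm ends 60 mm apart and 149 mm above the table. The lying skewer's axis is 126 mm above the table, its handle centre at x = -112 mm.
- ring_near_centre (a point): Centre of the round cutter nearer the robot's right: thin steel ring, 70 mm outside, hole 64 mm, 28 mm long, about 40 g. It stands on edge, axis (x) level, pointing roughly to +y, centre 62 mm above the table, on the rails of a fixed wire rack 108 mm long; pins beside it reach 53 mm up, so lift straight up. A like rack beside it holds two square cutters, not wanted.
- ring_far_centre (a point): Centre of the second round cutter, alike, in the same rack on the same axis, 40 mm further along +x. A cutter hung on the rod reaches 63 mm below the rod's centre line.
Mind the look-alikes: they are no part of the job. Leave any yellow look-alike of the part that bears skewer_handle alone.

How it is judged:
On the way:
1. both round cutters are on the skewer's rod, lifted clear of the rack (x of ring_near_centre in the frame of skewer_handle between 0.03 and 0.2 m and x of ring_far_centre in the frame of skewer_handle between 0.03 and 0.2 m and height (world z) of each of ring_near_centre, ring_far_centre above 0.09 m and height (world z) of skewer_handle above 0.1 m and y of ring_near_centre in the frame of skewer_handle between -0.045 and 0.045 m and z of ring_near_centre in the frame of skewer_handle between -0.045 and 0.045 m and y of ring_far_centre in the frame of skewer_handle between -0.045 and 0.045 m and z of ring_far_centre in the frame of skewer_handle between -0.045 and 0.045 m), for 0.2 s.
At the end, for the whole second after the job is handed in: The skewer rests in both forks as it first lay (handle within 30 mm along, 20 mm across, 12 mm in height; rod within 0.15 rad) and both round cutters hang on it between the forks (centres within 60 mm along and 30 mm across of the cradle's middle, 80 to 120 mm up), all at rest (x of skewer_handle in the frame of cradle between -0.142 and -0.082 m and y of skewer_handle in the frame of cradle between -0.02 and 0.02 m and z of skewer_handle in the frame of cradle between 0.114 and 0.139 m and angle between the x axis of skewer_handle and the x axis of cradle, either way round below 0.15 rad and x of ring_near_centre in the frame of cradle between -0.06 and 0.06 m and x of ring_far_centre in the frame of cradle between -0.06 and 0.06 m and y of ring_near_centre in the frame of cradle between -0.03 and 0.03 m and y of ring_far_centre in the frame of cradle between -0.03 and 0.03 m and height (world z) of ring_near_centre between 0.08 and 0.12 m and height (world z) of ring_far_centre between 0.08 and 0.12 m and linear speed of skewer below 0.03 m/s and linear speed of each of ring_near, ring_far below 0.05 m/s); the robot touches nothing.
It also fails if it takes over 54 s, if anything falls off the work surface, if the arm or the gripper's body presses on something with over 40 N, if the wrist force passes 120 N, or if a joint passes its speed limit or range.

## Robot

A 6-joint arm with a two-finger parallel gripper is mounted at the origin on the work surface. World frame = base frame: x ahead of the robot, y to its left, z up, the work surface at z = 0. Lengths are in m, angles in rad, forces in N, time in s.
With the tool pointing down it reaches from about 0.3 to 0.75 m from the base axis. Payload 8.5 kg.
Tool frame: the origin (TCP) lies between the finger pads; the fingertips stand 19 mm ahead of it and the grasp point (between the pads) is the TCP; z points along the fingers, y is the line along which they close (so a half turn about z gives the same grasp; the last joint's range is limited). The gripper opens to 88 mm and grips with 3 to 60 N. Pads are 18 mm wide; open, the fingers measure 123 mm over their backs; the gripper's body (75 mm by 187 mm) begins 45 mm behind the grasp point.
Start: joints at [1.01, 0.381, 1.297, -0, 1.464, -0.215], TCP at [0.186, 0.517, 0.258] pointing down, gripper open.
Joint ranges: [-3.11, 3.11], [-0.89, 2.33], [0.22, 2.48], [-1.42, 4.56], [0.17, 2.85], [-2.88, 2.88]. Speed limits (rad/s): [2.39, 2.39, 3.14, 3.14, 3.14, 3.14].

## Interface

Orientations are given as a unit quaternion [w, x, y, z].
In Python, from station import get_state, snapshot, close_job gives the robot as it stands.
- The arm moves only by the tool send_rows, never from a script. Its argument "steps" is a list that holds one entry, the list of rows, each a list of 5 numbers: the shift along the world's x, y, z in mm, then the turn about the world's z in degrees, then the opening, from 0 (shut) to 1 (fully open). In form: [[[x, y, z, yaw, jaw], ...]]. A call has 1 to 8 rows; each row shifts and turns the commanded pose from where the row before left it; what a row does not reach is not made up. A row lasts 1/8 s, in which the tool goes at most 62.5 mm and 10.7 degrees, less where a joint would pass 70% of its speed; a pose out of reach is approached as far as the arm can. A call with a gripper value outside its range is refused whole. The fingers move at their own pace and stop on an object; "newtons" is the grip in N (left out, the last holds). Time passes only in rows, so rows that do not move let the fingers close. It gives the time, the measured TCP pose, the force, the opening and the grip force at its end, in the units of the state.
- get_state(): the state, without advancing time (a new reading comes with each control period).
- snapshot(name): name is "scene" or "top"; returns a dict with "pixels" (384x512x3 uint8, red, green, blue), "intrinsics" (3x3 intrinsics, pixels), "R" (3x3) and "t" (3): a world point X has camera coordinates R X + t. Camera axes: x right, y down, z forward; pixel columns grow to the right and rows downward; lengths in m; the calibration is good to about 2 mm. A picture is of the moment at which its call begins. There is no depth.
- close_job(): hands the job in; it is judged then, once.
The state is a dict: "time": time; "joint_positions": joint angles; "dq": joint speeds; "joint_efforts": joint torques, N m; "tool_pos": TCP position; "orientation": TCP orientation; "force": force on the tool from outside, world axes, zero at the start; "wrist_torque": the same for the moment, N m; "grip_width": finger opening in m; "gripper_force": force on a finger pad.
Only numpy, scipy, OpenCV 4.12 (cv2) and the standard library are available. Lean on these libraries where they do the work, as an engineer would, in place of code of your own. Each camera call takes 0.05 s, during which the arm holds its last target. There are 200 camera calls.

## Working session

There is one attempt and no reset: what is moved stays moved. The work goes in short steps, Python scripts to look and compute and a tool call to move; the robot and the scene stay as the last step left them, time stands still between calls to the robot, and variables do not carry over. Pictures are saved under pics/ and viewed, at most 11 in all, crops included, and the job is handed in when it is done.

Besides the shell and the picture viewer there is one more tool, called after "Emit:" by a JSON object that holds its "api" and its "payload", one argument or row to a line. send_rows: Moves the arm, as the interface text tells. Its arguments: {"type":"object","properties":{"steps":{"type":"array"},"newtons":{"type":"number"}},"required":["steps"]}

```bash
mkdir -p pics
cat > h.py <<'E'
import numpy as np, cv2
from station import get_state, snapshot
def save(n,f):
    s=snapshot(n); cv2.imwrite('pics/'+f,cv2.cvtColor(s['pixels'],cv2.COLOR_RGB2BGR)); np.savez('pics/'+f+'.npz',**s); return s
def ray(s,uv,z):
    K,R,t=s['intrinsics'],s['R'],s['t']; c=-R.T@t
    d=R.T@np.linalg.solve(K,np.array([uv[0],uv[1],1.])); return c+d*(z-c[2])/d[2]
def proj(s,X):
    p=s['intrinsics']@(s['R']@np.array(X)+s['t']); return p[:2]/p[2]
E
python3 - <<'E'
from h import *
for n in('scene','top'):
    s=save(n,n+'0.png'); print(n,-s['R'].T@s['t'],s['R'][2])
print(get_state())
E
```

```text
scene [1.5955106  0.32083827 0.95174643] [-0.76547955 -0.27685351 -0.58085557]
top [ 0.27244054 -0.11090497  1.16697124] [ 0.17013441 -0.01653903 -0.98528206]
{'time': 0.1, 'joint_positions': array([ 1.00970236e+00,  3.81129900e-01,  1.29814570e+00, -2.31026287e-06,
        1.46359499e+00, -2.15259307e-01]), 'dq': array([-0.0014007 , -0.00296161, -0.00155808, -0.00013452,  0.00036213,
        0.00026823]), 'joint_efforts': array([ 4.28496947e-03, -4.38652146e+01, -2.24914902e+01,  7.15381047e-02,
        3.41980322e-02, -8.05040872e-05]), 'tool_pos': array([0.18630132, 0.51725101, 0.25721205]), 'orientation': array([-2.40787356e-04,  1.72056746e-01,  9.85086833e-01, -5.91864156e-04]), 'force': array([-0.49894414, -0.44710878,  0.43992378]), 'wrist_torque': array([ 0.02722163, -0.02188779, -0.05357562]), 'gripper_force': 0.0, 'grip_width': 0.08810784688619658}
```

View pics/scene0.png

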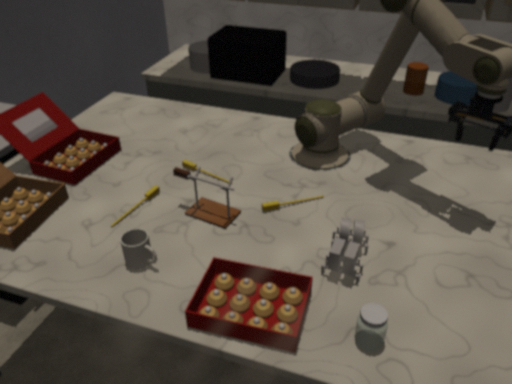

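View pics/top0.png

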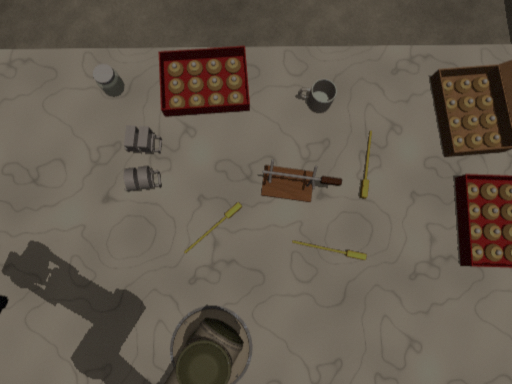

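The scene view shows the cradle at about (213,205) with the dark handle at (182,173), and the racks at about (347,245). In the top view, the cradle is at (288,182), the handle at (330,181), and the racks at (143,138) and (143,179). I'll zoom in.

Run:
```python
import cv2,numpy as np
a=cv2.imread('pics/top0.png');b=cv2.imread('pics/scene0.png')
f=lambda im,x,y,w,h,k:cv2.resize(im[y:y+h,x:x+w],None,fx=k,fy=k,interpolation=cv2.INTER_CUBIC)
A=f(a,115,120,60,80,5);B=f(b,312,212,64,80,5)
cv2.imwrite('pics/c1.png',np.clip(1.6*np.hstack([A,B]).astype(float),0,255).astype('uint8'))
C=f(a,250,155,100,55,5);D=f(b,165,155,85,75,4);D=cv2.copyMakeBorder(D,0,0,0,500-340,cv2.BORDER_CONSTANT)
cv2.imwrite('pics/c2.png',np.clip(1.6*np.vstack([C,D]).astype(float),0,255).astype('uint8'))
```

```text
(no output)
```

View pics/c1.png

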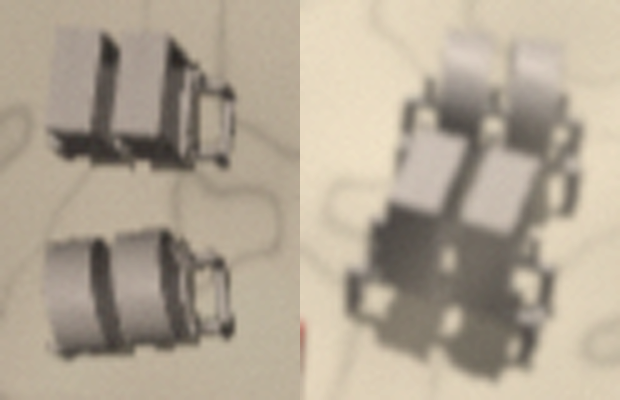

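View pics/c2.png

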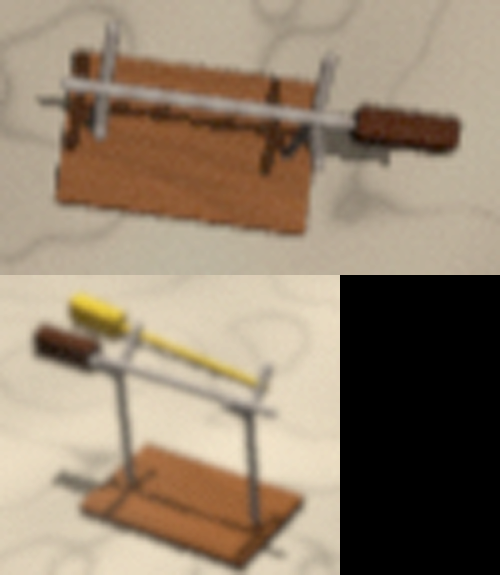

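Round cutters are in the rack nearer the robot (top crop, about (50–190, 229–352)). The skewer handle is at about (408,127) in its crop and the rod tip at (65,84).

Run:
```python
from h import *
T=dict(np.load('pics/top0.png.npz'));S=dict(np.load('pics/scene0.png.npz'))
p=T['pixels'].astype(int);hsv=cv2.cvtColor(T['pixels'],cv2.COLOR_RGB2HSV)
m=np.zeros(p.shape[:2],np.uint8);sub=p[165:195,320:346]
m[165:195,320:346]=((sub[...,0]-sub[...,2]>12)&(sub.sum(2)<200))
n,l,st,c=cv2.connectedComponentsWithStats(m);k=1+st[1:,4].argmax();print('handle px',c[k],st[k])
H=ray(T,c[k],.130);print('H',H)
for u,v in[(65,84),(75,86),(340,121)]:
    q=ray(T,(u/5+250-.4,v/5+155-.4),.126);print('rod',q,np.hypot(*(q-H)[:2]),np.degrees(np.arctan2(*(q-H)[[1,0]])))
foot=[(80,50),(315,80),(303,233),(57,200)]
F=np.array([ray(T,(u/5+249.6,v/5+154.6),.012) for u,v in foot]);print('foot',F.mean(0),F)
for nm,P,z in[('up',[(50,243),(100,238),(115,235),(165,229)],.062),('lo',[(60,350),(105,355),(125,350),(188,345)],.062),('pins',[(220,260),(228,335)],.053)]:
    for u,v in P: print(nm,ray(T,(u/5+114.6,v/5+119.6),z))
for u,v in[(442,33),(510,42),(495,33),(563,42)]: print('sc',ray(S,((u-300)/5+311.6,v/5+211.6),.092))
# scene check of handle
print(proj(S,H),'expected approx',(65/4+165,345/4-275/4+155))
```

```text
handle px [330.85714286 180.66459627] [320 176  22  12 161]
H [ 0.47480246 -0.3555955   0.13      ]
rod [ 0.50569606 -0.16110552  0.126     ] 0.1969283303512785 80.97430538469742
rod [ 0.50443392 -0.16683278  0.126     ] 0.19107429570428702 81.07866788868357
rod [ 0.48161424 -0.318645    0.126     ] 0.03757312750334364 79.55486415407772
foot [ 0.49353119 -0.24443556  0.012     ] [[ 0.553382   -0.17672295  0.012     ]
 [ 0.53150153 -0.32665401  0.012     ]
 [ 0.43287539 -0.31453114  0.012     ]
 [ 0.45636583 -0.15983416  0.012     ]]
up [0.53618752 0.25551761 0.062     ]
up [0.53886807 0.22534574 0.062     ]
up [0.54061097 0.21631639 0.062     ]
up [0.54392478 0.18609239 0.062     ]
lo [0.46997659 0.24686226 0.062     ]
lo [0.46650145 0.21976653 0.062     ]
lo [0.46937474 0.20787381 0.062     ]
lo [0.47185377 0.17013359 0.062     ]
pins [0.52612659 0.15434139 0.053     ]
pins [0.47929058 0.1483299  0.053     ]
sc [0.50029075 0.17710481 0.092     ]
sc [0.49568673 0.21652857 0.092     ]
sc [0.49011075 0.20664356 0.092     ]
sc [0.48556261 0.24589793 0.092     ]
[181.14089652 171.37114181] expected approx (181.25, 172.5)
```

Emit:
{"api": "send_rows", "payload": {
  "steps": [
    [[30, -50, 0, -5, 1], [30, -50, 0, -5, 1], [30, -50, 0, -5, 1], [30, -50, 0, -5, 1], [30, -50, 0, -5, 1], [30, -50, 0, -5, 1], [30, -50, 0, -5, 1], [30, -50, 0, -5, 1]]
  ],
  "newtons": 50
}}

```text
time: 1.1
tool_pos: [0.427, 0.1156, 0.2577]
orientation: [-0.0, 0.5, 0.866, 0.0]
force: [0.2, -0.1, -0.4]
grip_width: 0.0883
gripper_force: 0.0
```

Emit:
{"api": "send_rows", "payload": {
  "steps": [
    [[6, -55, 0, -5, 1], [6, -55, 0, -5, 1], [6, -55, 0, -5, 1], [6, -55, 0, -5, 1], [6, -55, 0, -5, 1], [6, -55, 0, -5, 1], [6, -55, 0, -5, 1], [6, -55, 0, -5, 1]]
  ]
}}

```text
time: 2.1
tool_pos: [0.4742, -0.3244, 0.2574]
orientation: [-0.0, 0.766, 0.643, 0.0]
force: [0.3, 0.6, -0.2]
grip_width: 0.0881
gripper_force: 0.0
```

Emit:
{"api": "send_rows", "payload": {
  "steps": [
    [[0, 0, 0, 0, 1], [0, 0, 0, 0, 1]]
  ]
}}

```text
time: 2.35
tool_pos: [0.4743, -0.3221, 0.2573]
orientation: [-0.001, 0.765, 0.644, 0.0]
force: [-0.1, 0.5, 0.3]
grip_width: 0.088
gripper_force: 0.0
```

Emit:
{"api": "send_rows", "payload": {
  "steps": [
    [[1, -34, 0, 0, 1], [0, 0, -30, 0, 1], [0, 0, -40, 0, 1], [0, 0, -40, 0, 1], [0, 0, -21, 0, 1], [0, 0, 0, 0, 1], [0, 0, 0, 0, 0], [0, 0, 0, 0, 0]]
  ]
}}

```text
time: 3.35
tool_pos: [0.4758, -0.3566, 0.1281]
orientation: [0.001, 0.765, 0.644, 0.0]
force: [-0.1, -0.1, 0.1]
grip_width: 0.0701
gripper_force: 0.0
```

Emit:
{"api": "send_rows", "payload": {
  "steps": [
    [[0, 0, 0, 0, 0], [0, 0, 0, 0, 0], [0, 0, 0, 0, 0], [0, 0, 0, 0, 0]]
  ]
}}

```text
time: 3.85
tool_pos: [0.4754, -0.3566, 0.1267]
orientation: [-0.0, 0.765, 0.644, -0.0]
force: [-0.1, 0.3, 0.1]
grip_width: 0.0301
gripper_force: 0.0
```

Emit:
{"api": "send_rows", "payload": {
  "steps": [
    [[0, 0, 0, 0, 0], [0, 0, 0, 0, 0], [0, 0, 0, 0, 0], [0, 0, 0, 0, 0]]
  ]
}}

```text
time: 4.35
tool_pos: [0.4753, -0.3566, 0.1267]
orientation: [-0.0, 0.765, 0.644, -0.0]
force: [0.4, -0.5, 0.8]
grip_width: 0.0194
gripper_force: 50.0
```

Emit:
{"api": "send_rows", "payload": {
  "steps": [
    [[0, 0, 5, 0, 0], [0, 0, 15, 0, 0], [0, 0, 25, 0, 0], [0, 0, 25, 0, 0], [0, 0, 10, 0, 0], [0, 0, 0, 0, 0]]
  ]
}}

```text
time: 5.1
tool_pos: [0.4755, -0.3567, 0.2073]
orientation: [0.001, 0.765, 0.644, 0.0]
force: [0.3, 0.9, -1.0]
grip_width: 0.0196
gripper_force: 49.9
```

Run:
```python
from h import *
f=lambda im,x,y,w,h,k:cv2.resize(im[y:y+h,x:x+w],None,fx=k,fy=k,interpolation=cv2.INTER_CUBIC)
s=save('scene','s1.png');a=cv2.imread('pics/s1.png')
t=save('top','t1.png');b=cv2.imread('pics/t1.png')
cv2.imwrite('pics/c3.png',np.hstack([f(a,140,110,120,120,3.3),f(b,240,120,120,120,3.3)]))
print(get_state()['tool_pos'])
```

```text
[ 0.47518669 -0.35635527  0.20598782]
```

View pics/c3.png

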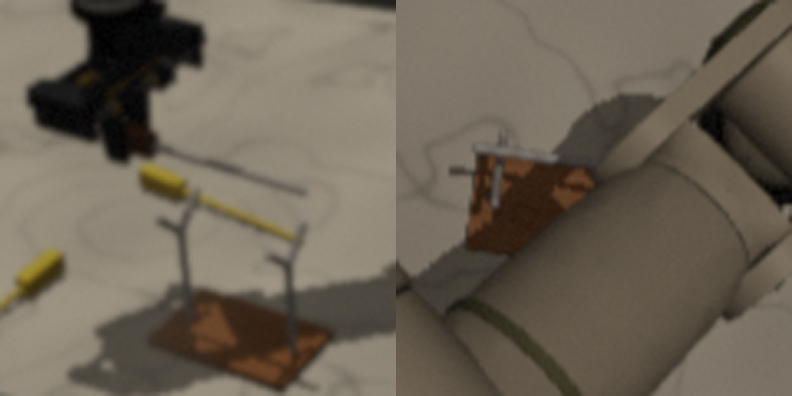

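The skewer is lifted and its tip is at about (304,192) in the left crop, so I'll check whether the rod is level.

Run:
```python
from h import *
S=dict(np.load('pics/s1.png.npz'));a=np.radians(80.5)
for z in(.19,.206,.22): print(z,proj(S,[.4752+.2*np.cos(a),-.3564+.2*np.sin(a),z]))
print('seen',304/3.3+139.8,192/3.3+109.8, proj(S,[.4752+.045*np.cos(a),-.3564+.045*np.sin(a),.206]),(165/3.3+139.8,150/3.3+109.8))
```

```text
0.19 [232.20771042 171.69071111]
0.206 [231.98575461 167.19867086]
0.22 [231.78910896 163.21886884]
seen 231.92121212121214 167.9818181818182 [189.89320977 154.64486472] (189.8, 155.25454545454545)
```

Emit:
{"api": "send_rows", "payload": {
  "steps": [
    [[4, 20, 0, 2, 0], [8, 40, 0, 2, 0], [8, 45, 0, 3, 0], [8, 50, 0, 3, 0], [8, 50, 0, 3, 0], [8, 46, 0, 2, 0], [7, 40, 0, 1, 0], [4, 20, 0, 0, 0]]
  ]
}}

```text
time: 6.2
tool_pos: [0.5298, -0.0423, 0.2063]
orientation: [-0.001, 0.666, 0.746, -0.0]
force: [-0.5, -0.2, -2.1]
grip_width: 0.02
gripper_force: 49.9
```

Emit:
{"api": "send_rows", "payload": {
  "steps": [
    [[0, 0, 0, 0, 0], [0, 0, -20, 0, 0], [0, 0, -30, 0, 0], [0, 0, -35, 0, 0], [0, 0, -35, 0, 0], [0, 0, -20, 0, 0], [0, 0, 0, 0, 0], [0, 0, 0, 0, 0]]
  ]
}}

```text
time: 7.2
tool_pos: [0.5307, -0.046, 0.0675]
orientation: [0.001, 0.668, 0.744, 0.0]
force: [-0.3, -0.3, -2.6]
grip_width: 0.0195
gripper_force: 49.9
```

Run:
```python
from h import *
f=lambda im,x,y,w,h,k:cv2.resize(im[y:y+h,x:x+w],None,fx=k,fy=k,interpolation=cv2.INTER_CUBIC)
s=save('scene','s2.png');a=cv2.imread('pics/s2.png')
t=save('top','t2.png');b=cv2.imread('pics/t2.png')
cv2.imwrite('pics/c4.png',np.clip(1.6*np.hstack([f(a,270,190,110,110,3.6),f(b,110,120,110,110,3.6)]).astype(float),0,255))
print(get_state()['tool_pos'],get_state()['orientation'])
```

```text
[ 0.53079561 -0.0458543   0.06775524] [8.51747840e-04 6.67901977e-01 7.44248677e-01 3.60000872e-04][ WARN:0@0.872] global loadsave.cpp:1063 imwrite_ Unsupported depth image for selected encoder is fallbacked to CV_8U.
```

View pics/c4.png

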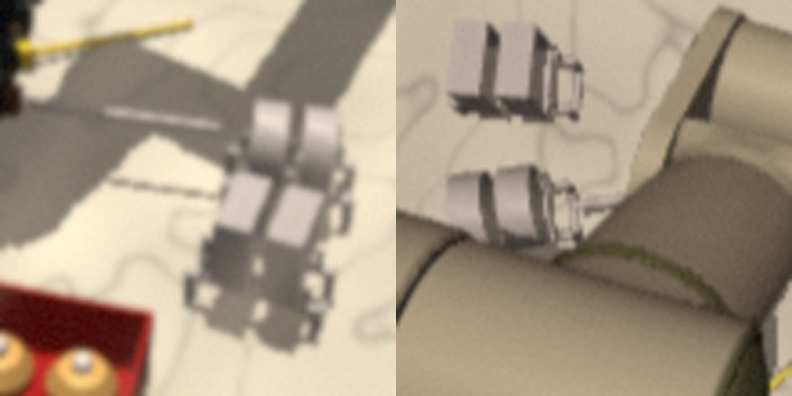

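Scene crop: the tip is at (220,127), level with the cutters' centre. Top crop: the tip is at (583,210), in line with the rack's middle. The skewer is lined up, so I'll insert it.

Emit:
{"api": "send_rows", "payload": {
  "steps": [
    [[-2, 15, 0, 0, 0], [-3, 25, 0, 0, 0], [-3, 25, 0, 0, 0], [-3, 25, 0, 0, 0], [-3, 25, 0, 0, 0], [-2, 20, 0, 0, 0], [-1, 12, 0, 0, 0], [0, 0, 0, 0, 0]]
  ]
}}

```text
time: 8.3
tool_pos: [0.5132, 0.1022, 0.0669]
orientation: [0.0, 0.667, 0.745, 0.0]
force: [-0.0, -0.5, -0.8]
grip_width: 0.0194
gripper_force: 49.9
```

Run:
```python
from h import *
f=lambda im,x,y,w,h,k:cv2.resize(im[y:y+h,x:x+w],None,fx=k,fy=k,interpolation=cv2.INTER_CUBIC)
s=save('scene','s3.png');a=cv2.imread('pics/s3.png')
t=save('top','t3.png');b=cv2.imread('pics/t3.png')
cv2.imwrite('pics/c5.png',np.clip(1.6*np.hstack([f(a,290,180,110,110,3.6),f(b,90,120,110,110,3.6)]).astype(float),0,255).astype('uint8'))
print(get_state())
```

```text
{'time': 8.4, 'joint_positions': array([-3.17953461e-02,  5.58104490e-01,  1.63320468e+00, -1.64629976e-04,
        9.50047907e-01, -1.39680827e-01]), 'dq': array([-1.03785105e-02,  5.40762534e-03, -4.73348609e-05,  1.31107331e-03,
       -5.90189592e-04, -1.30080364e-03]), 'joint_efforts': array([ 7.03567341e-01, -4.59053063e+01, -1.51273066e+01,  1.40860621e-01,
        4.62675677e-02,  1.29128605e-02]), 'tool_pos': array([0.51348241, 0.1011966 , 0.06685439]), 'orientation': array([1.33236289e-04, 6.67917840e-01, 7.44235003e-01, 2.46180447e-05]), 'force': array([ 0.53958052, -0.18892042, -1.44157771]), 'wrist_torque': array([-0.17711328,  0.07652936,  0.02398344]), 'gripper_force': 49.9486305937171, 'grip_width': 0.019481362678415506}
```

View pics/c5.png

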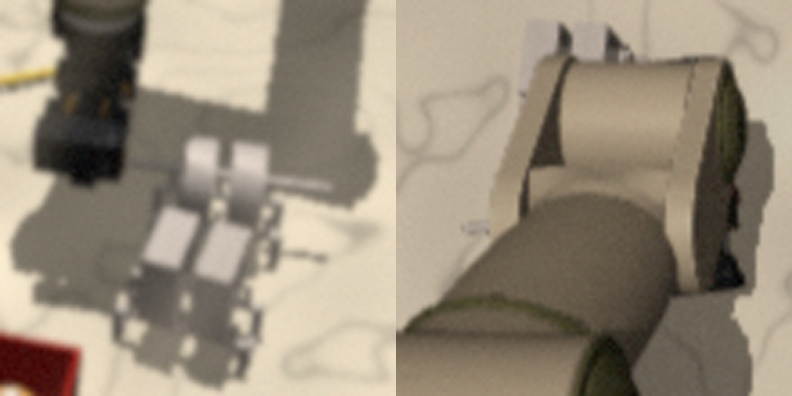

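The rod is through both cutters, with the tip out at (330,187) and about 50 mm protruding as planned. Now I'll lift gently.

Emit:
{"api": "send_rows", "payload": {
  "steps": [
    [[0, 0, 12, 0, 0], [0, 0, 8, 0, 0], [0, 0, 5, 0, 0], [0, 0, 5, 0, 0], [0, 0, 8, 0, 0], [0, 0, 12, 0, 0], [0, 0, 15, 0, 0], [0, 0, 15, 0, 0]]
  ]
}}

```text
time: 9.4
tool_pos: [0.5134, 0.1014, 0.1478]
orientation: [0.0, 0.668, 0.744, 0.0]
force: [-0.5, 0.3, -1.9]
grip_width: 0.0195
gripper_force: 49.9
```

Emit:
{"api": "send_rows", "payload": {
  "steps": [
    [[0, 0, 15, 0, 0], [0, 0, 15, 0, 0], [0, 0, 12, 0, 0], [0, 0, 8, 0, 0], [0, 0, 4, 0, 0], [0, 0, 0, 0, 0], [0, 0, 0, 0, 0], [0, 0, 0, 0, 0]]
  ]
}}

```text
time: 10.4
tool_pos: [0.5133, 0.1014, 0.2004]
orientation: [-0.0, 0.668, 0.744, -0.0]
force: [-0.7, 0.0, -1.7]
grip_width: 0.0192
gripper_force: 49.9
```

Run:
```python
from h import *
f=lambda im,x,y,w,h,k:cv2.resize(im[y:y+h,x:x+w],None,fx=k,fy=k,interpolation=cv2.INTER_CUBIC)
s=save('scene','s4.png');a=cv2.imread('pics/s4.png')
cv2.imwrite('pics/c6.png',np.clip(1.6*f(a,290,140,110,130,4.5).astype(float),0,255).astype('uint8'))
st=get_state();print(st['tool_pos'],st['force'],st['wrist_torque'])
p=st['tool_pos'];q=st['orientation'];an=2*np.arctan2(q[2],q[1]);d=np.array([np.cos(an),np.sin(an),0]);print(d)
for x in(.04,.078,.106,.118,.146,.2): print(x,(proj(s,p+x*d)-[290,140])*4.5+2)
```

```text
[0.51333741 0.10142915 0.20047293] [ 0.55686415  0.22769346 -1.45384107] [-0.23684169  0.03567882 -0.05177963]
[-0.10778032  0.99417473  0.        ]
0.04 [183.5827516  215.07271072]
0.078 [244.55471994 222.71050502]
0.106 [289.9193364  228.39320839]
0.118 [309.47636845 230.84306513]
0.146 [355.38061353 236.59336632]
0.2 [444.99741268 247.81942146]
```

View pics/c6.png

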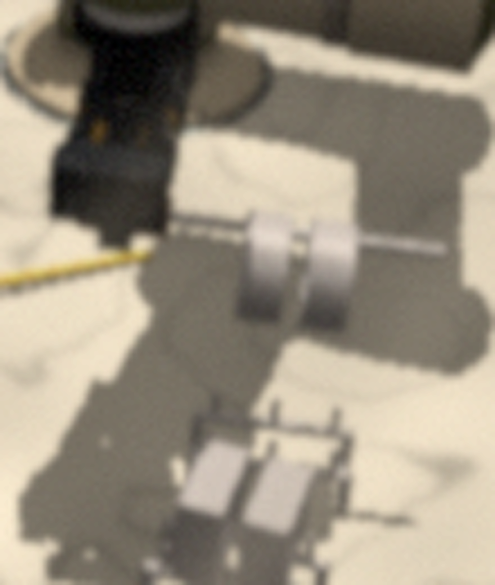

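Both cutters hang level at 78–146 mm along the rod, as planned. Next I'll carry them back above the forks.

Emit:
{"api": "send_rows", "payload": {
  "steps": [
    [[-3, -5, 5, 0, 0], [-3, -12, 5, -2, 0], [-3, -20, 5, -2, 0], [-3, -28, 5, -2, 0], [-3, -35, 5, -2, 0], [-3, -40, 5, -2, 0], [-3, -40, 5, -2, 0], [-3, -40, 5, -2, 0]]
  ]
}}

```text
time: 11.45
tool_pos: [0.4888, -0.1205, 0.2414]
orientation: [0.0, 0.755, 0.656, 0.0]
force: [0.1, -0.4, -2.1]
grip_width: 0.0194
gripper_force: 49.9
```

Emit:
{"api": "send_rows", "payload": {
  "steps": [
    [[-3, -40, 0, -2, 0], [-3, -40, 0, 0, 0], [-3, -35, 0, 0, 0], [-2, -30, 0, 0, 0], [-2, -25, 0, 0, 0], [-1, -20, 0, 0, 0], [0, -15, 0, 0, 0], [0, -10, 0, 0, 0]]
  ]
}}

```text
time: 12.45
tool_pos: [0.4755, -0.3341, 0.2407]
orientation: [-0.0, 0.765, 0.644, 0.0]
force: [-0.4, -0.2, -2.2]
grip_width: 0.0199
gripper_force: 49.9
```

Emit:
{"api": "send_rows", "payload": {
  "steps": [
    [[0, -8, 0, 0, 0], [0, -7, 0, 0, 0], [0, -5, 0, 0, 0], [0, -3, 0, 0, 0], [0, 0, 0, 0, 0], [0, 0, 0, 0, 0]]
  ]
}}

```text
time: 13.2
tool_pos: [0.4754, -0.3564, 0.2408]
orientation: [-0.0, 0.765, 0.644, 0.0]
force: [0.2, -0.3, -3.1]
grip_width: 0.0198
gripper_force: 49.9
```

Run:
```python
from h import *
f=lambda im,x,y,w,h,k:cv2.resize(im[y:y+h,x:x+w],None,fx=k,fy=k,interpolation=cv2.INTER_CUBIC)
s=save('scene','s5.png');a=cv2.imread('pics/s5.png')
cv2.imwrite('pics/c7.png',np.clip(1.5*f(a,150,110,110,130,4.5).astype(float),0,255).astype('uint8'))
st=get_state();print(st['tool_pos'],st['force'],st['wrist_torque'])
p=st['tool_pos'];q=st['orientation'];an=2*np.arctan2(q[2],q[1]);d=np.array([np.cos(an),np.sin(an),0]);print(d,np.degrees(an))
for x in(.04,.078,.106,.118,.146,.2): print(x,(proj(s,p+x*d)-[150,110])*4.5+2)
```

```text
[ 0.47545288 -0.35637721  0.24077023] [-1.0150313   1.21407283 -2.18424601] [-0.23677684  0.07890239  0.01171229]
[0.1702377  0.98540303 0.        ] 80.19836033336227
0.04 [170.50290062 157.77436395]
0.078 [215.73459183 170.99956529]
0.106 [249.68983519 180.92766919]
0.118 [264.40847202 185.23122119]
0.146 [299.14780796 195.38858431]
0.2 [367.75318107 215.44796851]
```

View pics/c7.png

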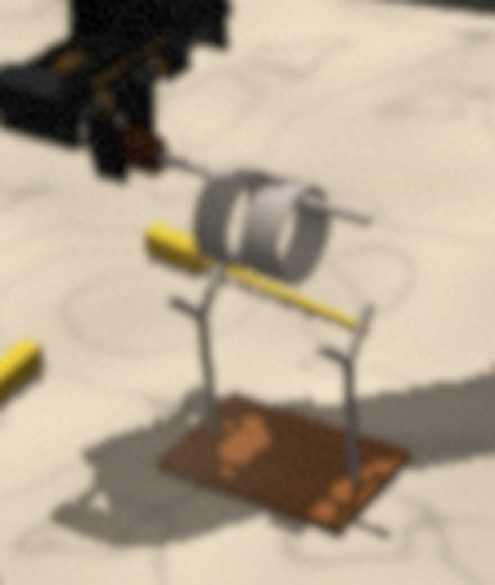

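Run:
```python
from h import *
s=dict(np.load('pics/s5.png.npz'))
p=np.array([.4755,-.3564,.2408]);a=np.radians(80.4);d=np.array([np.cos(a),np.sin(a),0]);e=np.array([-d[1],d[0],0]);th=np.linspace(0,6.28,73)
for x in(.078,.106,.118,.146):
    c=np.array([(proj(s,p+x*d+[0,0,-.028]+.035*(np.cos(t)*e+np.sin(t)*np.array([0,0,1])))-[150,110])*4.5+2 for t in th])
    print(x,c.min(0),c.max(0))
```

```text
0.078 [188.9416504  156.56305378] [248.62114095 255.63766619]
0.106 [223.04675523 166.25399507] [281.91034792 266.01404086]
0.118 [237.83068151 170.45416478] [296.334467   270.51082732]
0.146 [272.69826686 180.36613383] [330.36475017 281.12168293]
```

The cutters are in place between the forks' planes: measured extents are about 197–328 in column, against 189–330 predicted. I'll lower the skewer now.

Emit:
{"api": "send_rows", "payload": {
  "steps": [
    [[0, 0, -10, 0, 0], [0, 0, -18, 0, 0], [0, 0, -22, 0, 0], [0, 0, -22, 0, 0], [0, 0, -18, 0, 0], [0, 0, -12, 0, 0], [0, 0, -7, 0, 0], [0, 0, -4, 0, 0]]
  ]
}}

```text
time: 14.25
tool_pos: [0.4755, -0.3566, 0.1277]
orientation: [0.0, 0.765, 0.644, 0.0]
force: [-1.1, 0.2, -0.2]
grip_width: 0.0197
gripper_force: 50.0
```

Emit:
{"api": "send_rows", "payload": {
  "steps": [
    [[0, 0, -1, 0, 0], [0, 0, 0, 0, 0], [0, 0, 0, 0, 0], [0, 0, 0, 0, 0]]
  ]
}}

```text
time: 14.75
tool_pos: [0.4755, -0.3566, 0.127]
orientation: [0.0, 0.765, 0.644, 0.0]
force: [-1.0, 1.0, -0.2]
grip_width: 0.0194
gripper_force: 50.0
```

Run:
```python
from h import *
f=lambda im,x,y,w,h,k:cv2.resize(im[y:y+h,x:x+w],None,fx=k,fy=k,interpolation=cv2.INTER_CUBIC)
s=save('scene','s6.png');a=cv2.imread('pics/s6.png')
cv2.imwrite('pics/c8.png',np.clip(1.5*f(a,150,120,110,120,4.5).astype(float),0,255).astype('uint8'))
st=get_state();print(st['tool_pos'],st['force'],st['wrist_torque'])
```

```text
[ 0.47543228 -0.35663308  0.12691017] [ 0.00371823  0.86825349 -0.70936126] [-0.00139822  0.13791761  0.07928472]
```

View pics/c8.png

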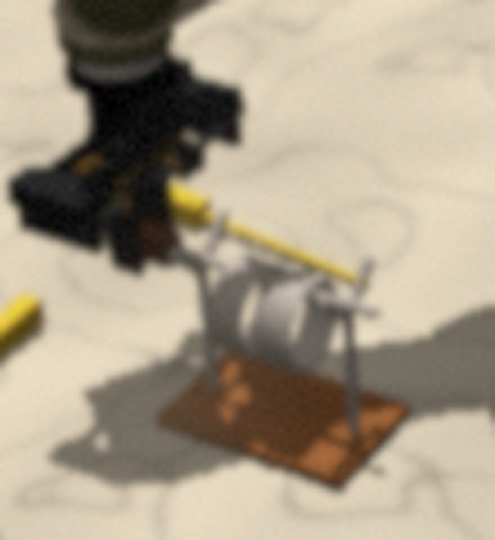

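The skewer rests in both forks, at about (210,255) and (350,300), with both cutters hanging between them. I'll release and retreat.

Emit:
{"api": "send_rows", "payload": {
  "steps": [
    [[0, 0, 0, 0, 1], [0, 0, 0, 0, 1], [0, 0, 0, 0, 1], [0, 0, 0, 0, 1], [0, 0, 0, 0, 1], [0, 0, 0, 0, 1], [0, 0, 0, 0, 1], [0, 0, 0, 0, 1]]
  ]
}}

```text
time: 15.8
tool_pos: [0.4754, -0.3566, 0.1267]
orientation: [0.0, 0.765, 0.644, -0.0]
force: [-0.1, -0.3, -0.6]
grip_width: 0.0878
gripper_force: 0.0
```

Emit:
{"api": "send_rows", "payload": {
  "steps": [
    [[0, 0, 10, 0, 1], [0, 0, 25, 0, 1], [0, 0, 40, 0, 1], [0, -20, 40, 0, 1], [0, -30, 30, 0, 1], [0, 0, 0, 0, 1], [0, 0, 0, 0, 1], [0, 0, 0, 0, 1]]
  ]
}}

```text
time: 16.8
tool_pos: [0.4754, -0.4055, 0.2707]
orientation: [-0.001, 0.765, 0.644, 0.0]
force: [0.6, -0.1, 0.1]
grip_width: 0.0881
gripper_force: 0.0
```

Emit:
{"api": "send_rows", "payload": {
  "steps": [
    [[0, 0, 0, 0, 1], [0, 0, 0, 0, 1], [0, 0, 0, 0, 1], [0, 0, 0, 0, 1], [0, 0, 0, 0, 1], [0, 0, 0, 0, 1], [0, 0, 0, 0, 1], [0, 0, 0, 0, 1]]
  ]
}}

```text
time: 17.8
tool_pos: [0.4754, -0.4066, 0.2718]
orientation: [0.0, 0.765, 0.644, 0.0]
force: [-0.3, -0.5, -0.4]
grip_width: 0.0881
gripper_force: 0.0
```

Run:
```python
from h import *
f=lambda im,x,y,w,h,k:cv2.resize(im[y:y+h,x:x+w],None,fx=k,fy=k,interpolation=cv2.INTER_CUBIC)
s=save('scene','s7.png');a=cv2.imread('pics/s7.png');b=cv2.imread('pics/s7.png')
s2=save('scene','s8.png');b=cv2.imread('pics/s8.png')
print('diff',cv2.absdiff(a,b)[150:230,165:250].mean())
cv2.imwrite('pics/c9.png',np.clip(1.5*f(a,150,120,110,120,4.5).astype(float),0,255).astype('uint8'))
p=np.array([.475,-.3560,.126]);an=np.radians(80.7);d=np.array([np.cos(an),np.sin(an),0])
for x in(-.03,.03,.2): print(x,(proj(s,p+x*d)-[150,120])*4.5+2)
```

```text
diff 0.8528921568627451
-0.03 [108.94800634 227.34372851]
0.03 [175.75094599 248.51895975]
0.2 [376.98079403 312.30490372]
```

View pics/c9.png

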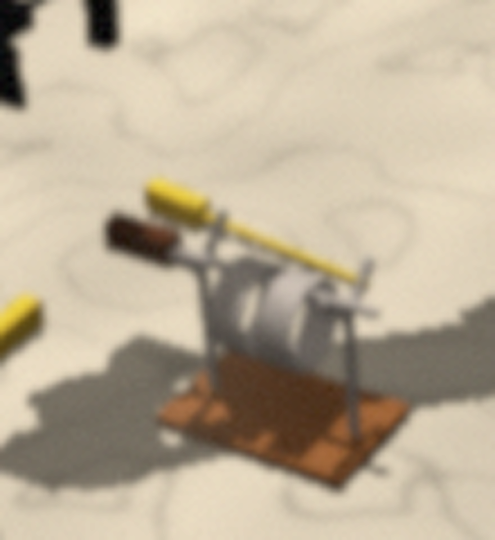

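The skewer lies as it first did (handle at 108–178, tip at 376,312), with both cutters hanging between the forks and everything still. The gripper is clear.

```bash
python3 -c "
from station import close_job
print(close_job())"
```

```text
the job is handed in; nothing more can be done
None
```

The job is handed in: the skewer lies released in its cradle as it first lay, with both round cutters hanging between the forks, at about 18 s of the 54 s allowed; no verdict was returned.

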